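# Spin the turntable and stop it on its mark

### The job

Check that the product turntable's bearing runs free, then park it: flick one of its pegs with a fingertip, either way round, so that the deck spins by itself and its arrow goes past the gate of two small posts at least once. When the arrow comes round to the gate again, lay a fingertip on the turning deck and brake it there, so that it stops with the arrow between the two posts, then take your hand away; once past the gate it must not come to a stop anywhere else first. Use only a light touch, pinch and lift nothing, and leave the other things where they are.

Things in the scene. Friction and masses are not known exactly. Their poses are not given: they have to be found in the camera images.
- stand: Fixed aluminium stand of the turntable: round foot 170 mm across, 16 mm high. Origin on the turntable's axis at the cabinet top, z up; +x points from the axis through the gate's middle (the stand may be turned). A tongue 10 mm high, 78 mm wide, reaches 148 mm out along +x and carries the gate.
- deck: The deck: pale wooden disc 220 mm across, 12 mm thick, about 0.5 to 0.85 kg, on a free vertical bearing. Origin on the axis at its underside, 26 mm above the cabinet top; +x points to the arrow. Five equal black pegs stand on it 98 mm from the axis at 60, 120, 180, 240, 300 degrees anticlockwise from +x. A peg pushed at 0.2 m/s sends it round at about 2 rad/s; it then slows gradually over 20 s or more.
- peg_top (a point): Top of the peg at 180 degrees, opposite the arrow. All pegs are upright, 12 mm thick with a 17 mm collar 3 mm high at the foot, and stand 26 mm above the deck's top; their tops are 64 mm above the cabinet top.
- deck_top (a point): Point on the axis at the height of the deck's flat top, 38 mm above the cabinet top. A flat steel hub cap 36 mm across and 7 mm high covers it. The ring of deck from 20 to 74 mm from the axis has a flush cork facing, bare and flat: pressed there with 2 to 5 N the deck stops almost at once. The spindle is sprung: the deck gives way from about 1 to 5 N, by at most 8 mm at about 15 N.
- turntable (a joint): Turn of the deck on its stand in rad, counted on over full turns, growing anticlockwise seen from above; the arrow stands in the middle of the gate at 0, 2 pi, 4 pi, -2 pi and so on. It starts at rest between 0.9 and 5.4.
- arrow_tip (a point): The outer point of the arrow, a black arrow-shaped ridge on the deck in the place of a sixth peg, 12 mm high above the deck, 12 to 24 mm wide, from 75 to 118 mm from the axis, pointing outward. Its point lies 118 mm from the axis, 44 mm above the cabinet top.
- gate_mid (a point): Middle of the gate: two upright posts 12 mm thick, 56 mm apart centre to centre, 134 mm from the axis, tops 52 mm above the cabinet top. This point lies between them just inside their line, 118 mm from the axis and 44 mm above the cabinet top, where the arrow's point stands when the deck is exactly on its mark. It does not turn with the deck.
- pomade_b: Bystander: low round white jar, 68 mm across, 43 mm high. Origin at the centre of its underside.
- bottle_3: Bystander: small white bottle with a ribbed lid, 48 mm across, 79 mm high. Origin at the centre of its underside.
- neck_tape: Bystander: roll of pale tape lying flat, 98 mm across, 25 mm high. Origin at the centre of its underside.
- guard_3: Bystander: small comb-like clipper guard, 35 x 44 x 17 mm. Origin at the centre of its underside.

How it is judged:
By the outcome, as a careful person would: the job done as asked, in the order asked, and still so for the second after the job is handed in, with the robot touching nothing.
It also fails if it takes over 48 s, if anything falls off the work surface, if the arm or the gripper's body presses on something with over 40 N, if the wrist force passes 120 N, or if a joint passes its speed limit or range.

### The arm

A 6-joint arm with a two-finger parallel gripper is mounted at the origin on a cart in front of the work surface, level with it; the furniture and walls round the work are solid. World frame = base frame: x ahead of the robot, y to its left, z up, the work surface at z = 0. Lengths are in m, angles in rad, forces in N, time in s.
With the tool pointing down it reaches from about 0.35 to 0.975 m from the base axis. Payload 7.1 kg.
Tool frame: the origin (TCP) lies between the finger pads; the fingertips stand 17 mm ahead of it and the grasp point (between the pads) lies 2 mm behind it; z points along the fingers, y is the line along which they close (so a half turn about z gives the same grasp; the last joint's range is limited). The gripper opens to 88 mm and grips with 3 to 60 N. Pads are 20 mm wide; open, the fingers measure 115 mm over their backs; the gripper's body (75 mm by 178 mm) begins 61 mm behind the grasp point.
Start: joints at [-1.178, 0.423, 1.63, -0, 1.089, -0.019], TCP at [0.25, -0.573, 0.24] pointing down, gripper open.
Joint ranges: [-3, 3], [-0.9, 2.11], [0.09, 2.58], [-1.31, 4.45], [0.11, 2.69], [-2.54, 2.54]. Speed limits (rad/s): [2.39, 2.39, 3.01, 3.14, 3.14, 3.14].

### API

Orientations are given as a unit quaternion [w, x, y, z].
In Python, from bench import robot gives the robot as it stands.
- The arm moves only by the shell command python3 -m jog 'ROWS'. ROWS is JSON, a list that holds one entry, the list of rows, each a list of 7 numbers: the shift along the tool's x, y, z in cm, then the turn, a rotation vector about the tool's x, y, z in degrees, then the gripper's target within -1 to 1 (shut at 1, half-way at 0, fully open at -1). In form: [[[dx, dy, dz, wx, wy, wz, fingers], ...]]. A call has 1 to 8 rows; each row shifts and turns the commanded pose from where the row before left it, along the tool's axes as they then stand; what a row does not reach is not made up. A row lasts 1/12 s, in which the tool goes at most 41.7 mm and 7.16 degrees, less where a joint would pass 70% of its speed; a pose out of reach is approached as far as the arm can. A call is refused whole if a number of a shift passes 4.17 or a number of a turn 7.16, either way. A call with a gripper value outside its range is refused whole. The fingers move at their own pace and stop on an object; the grip force is fixed at half the most. Time passes only in rows, so rows that do not move let the fingers close. It gives the time, the measured TCP pose, the force, the opening and the grip force at its end, in the units of the state.
- robot.state(): the state, without advancing time (a new reading comes with each control period).
- robot.capture(name): name is "scene" or "top" or "wrist"; returns the picture (400x640x3 uint8, red, green, blue); there is no depth.
- robot.camera_params(name): a dict with "camera_matrix" (3x3 intrinsics, pixels), "R" (3x3) and "t" (3): a world point X has camera coordinates R X + t. Camera axes: x right, y down, z forward; pixel columns grow to the right and rows downward; lengths in m; the calibration is good to about 2 mm. A picture is of the moment at which its call begins: read the wrist's pose just before it. camera_params takes no time and is no camera call; for the wrist camera it gives the pose at the moment of the call.
- robot.hand_in(): hands the job in; it is judged then, once.
Trained networks look in the newest picture that a camera, given by its name, has taken for a name from the list of things; names that differ only in an ending like _2 or _b are one class to them, and where a whole thing is asked for, a point or a joint stands for the part that bears it (a point fixed in the world has none). Each returns a list of dicts, best first, with "p" (0 to 1); they miss things now and then, are a little off and sometimes report something else, mostly with a low value. They report only what shows in the picture. A call takes as long as a camera call.
- robot.spot_in(camera, name): "position" ([x, y, z] in m, in the coordinates of the camera as it stood for that picture, good to about 4 mm: the middle of the surface that is visible of it).
- robot.pinpoint(camera, name): "position" ([x, y, z] in m, in the coordinates of the camera as it stood for that picture, good to about 4 mm: a listed point, or the origin of a listed thing).
The state is a dict: "time": time; "qpos": joint angles; "joint_velocities": joint speeds; "effort": joint torques, N m; "tcp_pos": TCP position; "eef_rot": TCP orientation; "ft_force": force on the tool from outside, world axes, zero at the start; "wrist_torque": the same for the moment, N m; "gripper_width": finger opening in m; "grip_force": force on a finger pad.
Only numpy, scipy, OpenCV 4.12 (cv2) and the standard library are available. Lean on these libraries where they do the work, as an engineer would, in place of code of your own. Each camera call takes 0.05 s, during which the arm holds its last target. There are 200 camera calls.

## Working session

There is one attempt and no reset: what is moved stays moved. The work goes in short steps, Python scripts to look and compute and a shell command to move; the robot and the scene stay as the last step left them, time stands still between calls to the robot, and variables do not carry over. Pictures are saved under pics/ and viewed, at most 10 in all, crops included, and the job is handed in when it is done.

```bash
mkdir -p pics; cat > h.py <<'E'
from bench import robot
import numpy as np, cv2
def cap(c,f=None):
    P=robot.camera_params(c); im=robot.capture(c)
    if f: cv2.imwrite('pics/'+f,im[:,:,::-1])
    return P,im
def W(P,p): return np.array(P['R']).T@(np.array(p)-np.array(P['t']))
def find(c,P,n,fn='pinpoint',k=1):
    return [(np.round(W(P,d['position']),4).tolist(),round(d['p'],2)) for d in getattr(robot,fn)(c,n)[:k]]
E
python3 - <<'E'
from h import *
s=robot.state(); print(s['time'],s['tcp_pos'],s['eef_rot'],s['ft_force'],s['gripper_width'])
for c in ['scene','top']:
    P,im=cap(c,c+'0.png')
    for n in ['stand','deck_top','peg_top','arrow_tip','gate_mid']: print(c,n,find(c,P,n))
for n in ['pomade_b','bottle_3','neck_tape','guard_3']: print(n,find('top',P,n))
print(robot.state()['time'])
E
```

```text
0.0 [ 0.24998082 -0.57227166  0.23892054] [-7.20907758e-04  9.78880949e-01  2.04429816e-01 -1.37012739e-04] [-1.10313028 -0.05193036  0.96942127] 0.0877320892534538
scene stand [([0.5322, 0.0421, -0.0011], 0.74)]
scene deck_top [([0.5267, 0.0397, 0.0397], 0.75)]
scene peg_top [([0.4469, -0.004, 0.0697], 0.98)]
scene arrow_tip []
scene gate_mid [([0.619, -0.0392, 0.0442], 0.6)]
top stand [([0.534, 0.0401, -0.0026], 0.85)]
top deck_top [([0.5328, 0.0426, 0.0379], 0.79)]
top peg_top [([0.4444, -0.0006, 0.0663], 0.79)]
top arrow_tip [([0.6327, 0.0972, 0.0438], 0.58)]
top gate_mid [([0.6378, 0.0998, 0.0428], 0.68)]
pomade_b [([0.4869, 0.2983, -0.0015], 0.58)]
bottle_3 [([0.415, 0.2927, -0.0012], 0.62)]
neck_tape []
guard_3 [([0.3881, -0.2869, 0.0019], 0.8)]
0.8
```

View pics/top0.png

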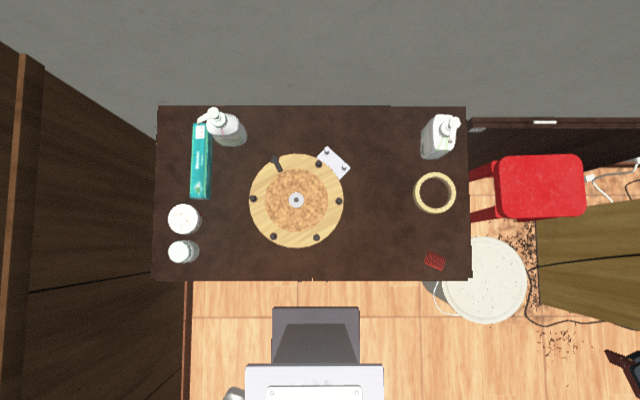

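View pics/scene0.png

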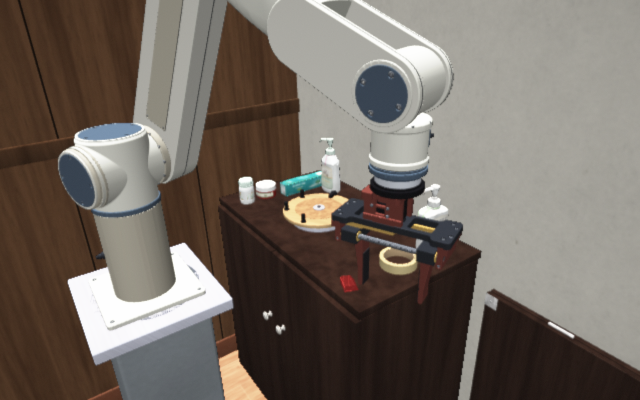

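Top view: axis is about (296,200), arrow about (277,163), and the gate's tongue about (333,162). So the arrow is roughly 70° anticlockwise of the gate, and the peg nearest the robot is at about (316,237). I'll refine these positions.

```bash
cat >> h.py <<'E'
def ray(P,u,v,z):
    K=np.array(P['camera_matrix']);R=np.array(P['R']);c=-R.T@np.array(P['t'])
    d=R.T@np.linalg.inv(K)@[u,v,1]; return c+d*(z-c[2])/d[2]
def proj(P,X):
    q=np.array(P['camera_matrix'])@(np.array(P['R'])@X+P['t']); return q[:2]/q[2]
E
python3 - <<'E'
from h import *
P=robot.camera_params('top'); im=cv2.imread('pics/top0.png')
cv2.imwrite('pics/topz.png',cv2.resize(im[130:260,220:370],None,fx=4,fy=4,interpolation=cv2.INTER_CUBIC))
for c in ['top','scene']:
    q=robot.camera_params(c);print(c,-np.array(q['R']).T@q['t'])
hsv=cv2.cvtColor(im,cv2.COLOR_BGR2HSV)
m=((hsv[...,2]>120)&(hsv[...,1]>40)).astype(np.uint8); m[:, :240]=0;m[:,352:]=0;m[:145]=0;m[255:]=0
n,l,st,ce=cv2.connectedComponentsWithStats(m); i=1+np.argmax(st[1:,4])
cs=max(cv2.findContours((l==i).astype(np.uint8),0,1)[0],key=cv2.contourArea)
e=cv2.fitEllipse(cv2.convexHull(cs)); print(e, ray(P,*e[0],.038))
g=im.max(2)
k=(g<60).astype(np.uint8); yy,xx=np.mgrid[:400,:640]; k[np.hypot(xx-e[0][0],yy-e[0][1])>e[1][0]/2-1]=0
n,l,st,ce=cv2.connectedComponentsWithStats(k)
C=ray(P,*e[0],.038)
for j in range(1,n):
  if st[j,4]>3:
    X=ray(P,*ce[j],.055); d=X-C; print(st[j],ce[j].round(1),X.round(4),np.hypot(*d[:2]).round(4),np.degrees(np.arctan2(d[1],d[0])).round(1))
E
```

```text
top [ 0.43168119 -0.00701789  0.96743124]
scene [-0.15462453 -0.98341907  0.64309845]
((295.80828857421875, 200.52810668945312), (94.88597869873047, 95.02395629882812), 69.44232940673828) [0.52938364 0.04140297 0.038     ]
[317 164   4   2   4] [318.5 164.8] [ 0.6099 -0.0109  0.055 ] 0.096 -33.0
[253 198   3   3   5] [254.2 199.2] [0.5306 0.1346 0.055 ] 0.0932 89.3
```

View pics/topz.png

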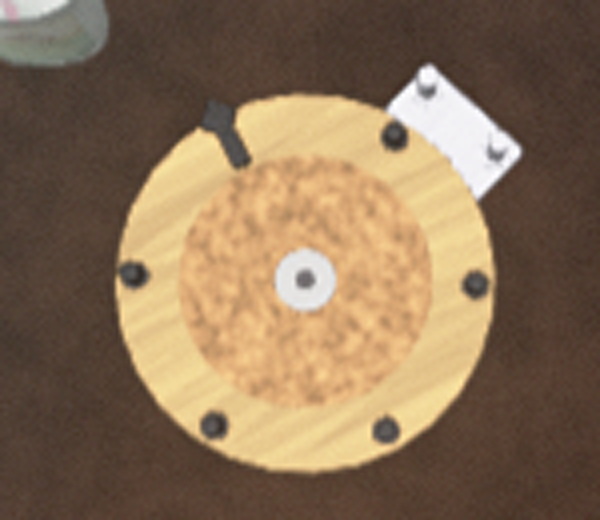

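```bash
python3 - <<'E'
from h import *
P=robot.camera_params('top'); C=np.array([.530,.041,0])
for n,u,v,z in [('p1',395,133,.058),('p2',133,272,.058),('p3',213,424,.058),('p4',386,429,.058),('p5',476,283,.058),('arr',222,125,.048),('arrshaft',240,160,.05),('g1',428,78,.046),('g2',498,148,.046),('tongL',430,66,.01),('tongR',521,152,.01),('hub',305,279,.045)]:
    X=ray(P,220+u/4-.4,130+v/4-.4,z);d=X-C;print(n,X.round(4),np.hypot(*d[:2]).round(4),np.degrees(np.arctan2(d[1],d[0])).round(1))
E
```

```text
p1 [ 0.6137 -0.0105  0.058 ] 0.0983 -31.6
p2 [0.5339 0.1372 0.058 ] 0.0963 87.7
p3 [0.4485 0.0912 0.058 ] 0.0957 148.4
p4 [ 0.4456 -0.0055  0.058 ] 0.0963 -151.2
p5 [ 0.5277 -0.0563  0.058 ] 0.0973 -91.3
arr [0.6202 0.0891 0.048 ] 0.1022 28.0
arrshaft [0.5994 0.0783 0.05  ] 0.0788 28.3
g1 [ 0.6485 -0.0297  0.046 ] 0.138 -30.8
g2 [ 0.6074 -0.07    0.046 ] 0.1353 -55.1
tongL [ 0.6643 -0.0318  0.01  ] 0.1528 -28.5
tongR [ 0.6118 -0.0863  0.01  ] 0.1513 -57.3
hub [0.5314 0.041  0.045 ] 0.0014 -1.8
```

```bash
python3 -m jog '[[[1,-1,0,0,0,0,1],[2.5,-2.5,0.5,0,0,0,1],[2.5,-2.5,0.5,0,0,0,1],[2.5,-2.5,0.5,0,0,0,1],[2.5,-2.5,0.5,0,0,0,1],[2.5,-2.5,0.5,0,0,0,1],[2.5,-2.5,0.5,0,0,0,1],[2.5,-2.5,0.5,0,0,0,1]]]'; python3 -m jog '[[[2.5,-2.5,0.5,0,0,0,1],[2.5,-2.5,0.5,0,0,0,1],[2.5,-2.5,0.5,0,0,0,1],[2.5,-2.5,0.5,0,0,0,1],[2.5,-2.5,0.5,0,0,0,1],[2.5,-2.5,0.5,0,0,0,1],[2.5,-2.5,0.5,0,0,0,1],[2.5,-2.5,0.5,0,0,0,1]]]'
cat > st.py <<'E'
from h import *
import sys
s=robot.state();p=np.array(s['tcp_pos']);w,x,y,z=s['eef_rot']
from scipy.spatial.transform import Rotation as Ro
R=Ro.from_quat([x,y,z,w]).as_matrix()
print(s['time'],p.round(4),s['ft_force'].round(2),round(s['gripper_width'],4)); print(R.round(3))
if len(sys.argv)>1:
    print('tool cm',(R.T@(np.array(eval(sys.argv[1]))-p)*100).round(2))
E
python3 st.py '[.459,-.038,.067]'
```

```text
time: 1.47
tcp_pos: [0.3458, -0.3266, 0.2046]
eef_rot: [-0.0, 0.979, 0.204, 0.0]
ft_force: [0.8, 0.1, 0.4]
gripper_width: 0.0377
grip_force: 0.0
time: 2.13
tcp_pos: [0.4487, -0.0634, 0.1647]
eef_rot: [-0.0, 0.979, 0.205, 0.0]
ft_force: [1.0, -0.5, 0.1]
gripper_width: 0.0005
grip_force: 0.0
2.1333 [ 0.4487 -0.0634  0.1647] [ 0.96 -0.46  0.12] 0.0005
[[ 0.916  0.4    0.   ]
 [ 0.4   -0.916  0.   ]
 [ 0.     0.    -1.   ]]
tool cm [ 1.96 -1.92  9.77]
```

```bash
python3 -m jog '[[[1,-1,1,0,0,0,1],[1,-0.9,2,0,0,0,1],[0,0,2.5,0,0,0,1],[0,0,2.2,0,0,0,1],[0,0,1.3,0,0,0,1],[0,0,0.6,0,0,0,1],[0,0,0.2,0,0,0,1],[0,0,0,0,0,0,1]]]'; python3 st.py; python3 - <<'E'
from h import *
P,im=cap('scene'); c=proj(P,[.48,.0,.06]).astype(int); print(c)
z=im[c[1]-50:c[1]+50,c[0]-70:c[0]+70]; cv2.imwrite('pics/a.png',cv2.resize(z[:,:,::-1],None,fx=5,fy=5,interpolation=cv2.INTER_CUBIC))
cap('wrist','w.png')
E
```

```text
time: 2.8
tcp_pos: [0.4594, -0.0401, 0.0668]
eef_rot: [-0.0, 0.979, 0.204, -0.0]
ft_force: [0.7, -0.1, 0.3]
gripper_width: 0.0005
grip_force: 0.0
2.8 [ 0.4594 -0.0401  0.0668] [ 0.69 -0.13  0.26] 0.0005
[[ 0.916  0.4   -0.   ]
 [ 0.4   -0.916  0.   ]
 [-0.    -0.    -1.   ]]
[311 211]
```

View pics/a.png

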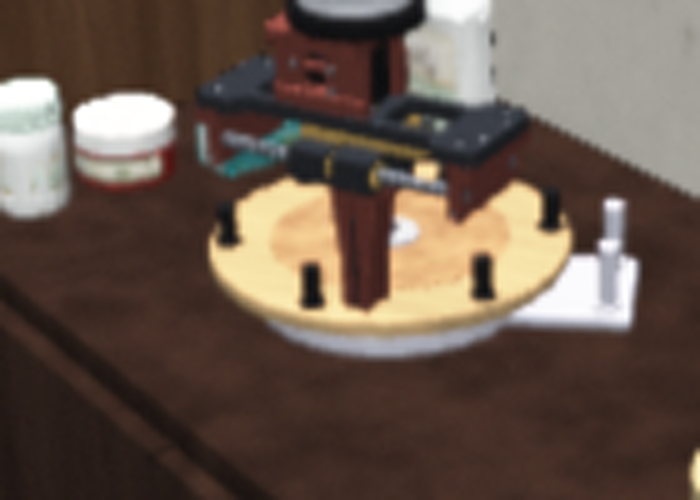

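View pics/w.png

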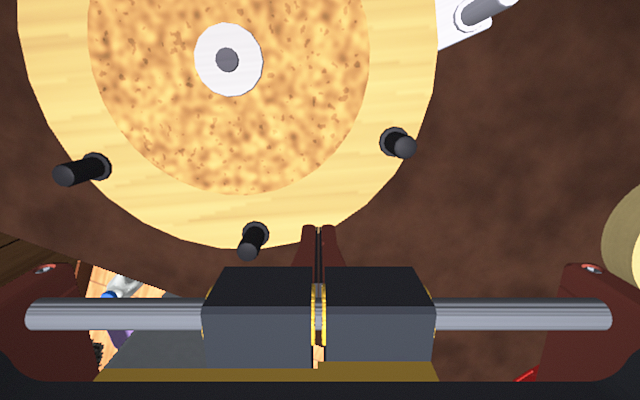

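The finger stands about 16 mm behind the near peg and level with it. In the wrist view the peg foot is at (258,232) and the fingertips at (320,228). Flicking clockwise now.

```bash
python3 -m jog '[[[0,-0.7,0,0,0,0,1],[0,-1.3,0,0,0,0,1],[0,-1.5,0,0,0,0,1],[0,-1.5,0,0,0,0,1],[0,-0.5,-2.5,0,0,0,1],[0,0,-3,0,0,0,1],[0,0,-2,0,0,0,1],[0,0,0,0,0,0,1]]]'; python3 st.py '[.495,.020,.10]'; cat > ang.py <<'E'
from h import *
C=np.array([.531,.0405,0])
def polar(P,im,z=.05):
    K=np.array(P['camera_matrix'])
    th=np.radians(np.arange(0,360,1.)); rr=np.arange(.080,.108,.002)
    T,Rr=np.meshgrid(th,rr); X=np.stack([C[0]+Rr*np.cos(T),C[1]+Rr*np.sin(T),np.full(T.shape,z)],-1)
    q=(X@np.array(P['R']).T+P['t'])@K.T; uv=(q[...,:2]/q[...,2:]).astype(np.float32)
    uv[q[...,2]<=0]=-9
    return cv2.remap(im,uv[...,0],uv[...,1],cv2.INTER_LINEAR,borderValue=(255,0,255))
E
python3 - <<'E'
from ang import *
for c in ['wrist','top']:
    t=robot.state()['time']; P,im=cap(c,'f_%s.png'%c); print(c,t,find(c,P,'arrow_tip'),find(c,P,'peg_top'))
a=cv2.imread('pics/f_wrist.png');b=cv2.imread('pics/f_top.png')[130:260,220:370]
cv2.imwrite('pics/f.png',np.vstack([cv2.resize(a,(480,300)),cv2.resize(b,(480,300))]))
E
```

```text
time: 3.57
tcp_pos: [0.4399, 0.0105, 0.1456]
eef_rot: [0.001, 0.979, 0.205, 0.004]
ft_force: [0.7, -0.1, 0.0]
gripper_width: 0.0003
grip_force: 0.0
3.5667 [0.4399 0.0105 0.1456] [ 0.74 -0.15  0.02] 0.0003
[[ 0.916  0.401  0.008]
 [ 0.401 -0.916  0.   ]
 [ 0.007  0.003 -1.   ]]
tool cm [5.4  1.32 4.61]
wrist 3.5667 [([0.5509, -0.2838, 0.0001], 0.53)] []
top 3.7167 [([0.5948, -0.055, 0.0444], 0.59)] [([0.4757, 0.1225, 0.0651], 0.77)]
```

View pics/f.png

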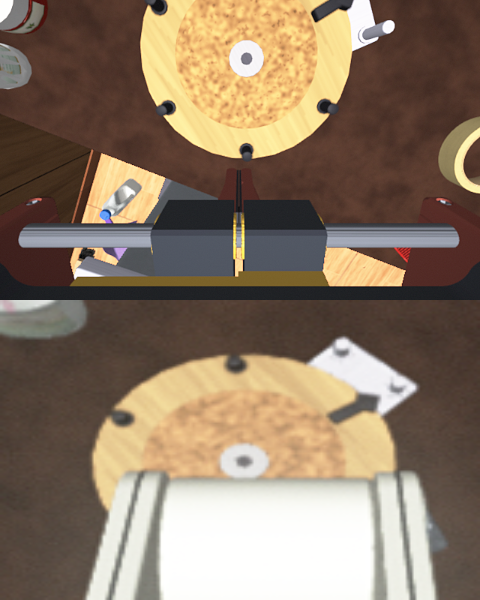

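The arrow has passed the gate on its first turn: in the top view its tip is at about (375,400), just beyond the tongue at (372,370). Next I hover over the near-side cork and track the angle.

```bash
python3 -m jog '[[[1.5,0.3,0,0,0,0,1],[2.4,0.4,0.5,0,0,0,1],[1,0.2,2,0,0,0,1],[0,0,2.5,0,0,0,1],[0,0,1.8,0,0,0,1],[0,0,0.7,0,0,0,1]]]'
cat > ang.py <<'E'
from h import *
C=np.array([.531,.0405,0])
def pts():
    r=[];z=[];a=[];s=[]
    def add(R,A,Z,S): r.append(R);a.append(A);z.append(Z);s.append(S)
    for R in np.arange(.079,.117,.004): add(R,0,.050,1.2)
    for k in range(1,6):
        for Z in (.046,.052,.058,.063): add(.098,np.pi/3*k,Z,1)
        for R in (.08,.084): add(R,np.pi/3*k,.038,-.6)
    for k in range(6):
        for R in (.08,.09,.1): add(R,np.pi/3*k+.52,.038,-.6)
    return map(np.array,(r,a,z,s))
r,a,z,s=pts()
def angle(P,im,c):
    g=im.max(2).astype(np.float32); K=np.array(P['camera_matrix'])
    th=np.radians(np.arange(-180,180,.5)); T=th[:,None]+a
    X=np.stack([C[0]+r*np.cos(T),C[1]+r*np.sin(T),np.broadcast_to(z,T.shape)],-1)
    q=(X@np.array(P['R']).T+P['t'])@K.T; u=(q[...,:2]/q[...,2:]).astype(np.float32)
    ok=(q[...,2]>0)&(u[...,0]>1)&(u[...,0]<638)&(u[...,1]>1)&(u[...,1]<398)
    if c=='wrist': ok&=u[...,1]<222
    v=cv2.remap(g,u[...,0].copy(),u[...,1].copy(),cv2.INTER_LINEAR); d=np.where(v<75,1.,-1.)
    sc=(d*s*ok).sum(1)/(np.abs(s)*ok).sum(1); i=sc.argmax()
    top=th[sc>sc[i]-.03]; top=top[np.abs(top-th[i])<.1]
    return np.degrees(top.mean()).round(1),sc[i].round(2)
def meas(c='wrist',f=None):
    t=robot.state()['time'];P,im=cap(c,f); return (t,)+angle(P,im,c)
E
python3 st.py '[.488,.022,.067]'; python3 - <<'E'
from ang import *
for c,f in [('top','top0.png'),('top','f_top.png')]:
    print(f,angle(robot.camera_params(c),cv2.imread('pics/'+f)[:,:,::-1],c))
for i in range(3): print(meas('wrist','g%d.png'%i),meas('scene','s%d.png'%i))
E
```

```text
time: 4.37
tcp_pos: [0.484, 0.0213, 0.0635]
eef_rot: [-0.001, 0.979, 0.204, -0.003]
ft_force: [-0.3, -0.3, -0.6]
gripper_width: 0.0006
grip_force: 0.0
4.3667 [0.484  0.0213 0.0635] [-0.25 -0.27 -0.58] 0.0006
[[ 0.916  0.4   -0.006]
 [ 0.4   -0.916 -0.   ]
 [-0.005 -0.002 -1.   ]]
tool cm [ 0.39  0.1  -0.36]
top0.png (np.float64(31.0), np.float64(0.07))
f_top.png (np.float64(6.3), np.float64(-0.18))
(4.3667, np.float64(-141.8), np.float64(1.0)) (4.4167, np.float64(-148.5), np.float64(0.95))
(4.4667, np.float64(-154.5), np.float64(1.0)) (4.5167, np.float64(-161.5), np.float64(0.93))
(4.5667, np.float64(-167.8), np.float64(1.0)) (4.6167, np.float64(-173.8), np.float64(0.93))
```

Tracking works: about 128°/s clockwise. I'll let it slow before braking.

```bash
for i in 1 2 3 4 5 6 7 8 9; do python3 -m jog '[[[0,0,0,0,0,0,1],[0,0,0,0,0,0,1],[0,0,0,0,0,0,1],[0,0,0,0,0,0,1],[0,0,0,0,0,0,1],[0,0,0,0,0,0,1],[0,0,0,0,0,0,1],[0,0,0,0,0,0,1]]]' >/dev/null; done; python3 st.py; python3 - <<'E'
from ang import *
for i in range(3): print(meas('wrist'),meas('scene'))
E
```

```text
10.6667 [0.4861 0.0214 0.0667] [-0.59  0.15 -0.39] 0.0005
[[ 0.916  0.4    0.   ]
 [ 0.4   -0.916  0.   ]
 [ 0.    -0.    -1.   ]]
(10.6667, np.float64(-177.8), np.float64(1.0)) (10.7167, np.float64(-123.1), np.float64(0.86))
(10.7667, np.float64(-127.8), np.float64(1.0)) (10.8167, np.float64(-131.2), np.float64(0.82))
(10.8667, np.float64(-136.5), np.float64(1.0)) (10.9167, np.float64(-142.2), np.float64(0.86))
```

```bash
for i in 1 2 3 4 5 6 7 8 9 10 11; do python3 -m jog '[[[0,0,0,0,0,0,1],[0,0,0,0,0,0,1],[0,0,0,0,0,0,1],[0,0,0,0,0,0,1],[0,0,0,0,0,0,1],[0,0,0,0,0,0,1],[0,0,0,0,0,0,1],[0,0,0,0,0,0,1]]]' >/dev/null; done; python3 st.py; python3 - <<'E'
from ang import *
for i in range(4): print(meas('wrist'),meas('scene'))
E
```

```text
18.3 [0.4861 0.0214 0.0667] [ 0.   -1.42  0.13] 0.0003
[[ 0.916  0.4    0.   ]
 [ 0.4   -0.916 -0.   ]
 [ 0.     0.    -1.   ]]
(18.3, np.float64(-151.0), np.float64(1.0)) (18.35, np.float64(25.8), np.float64(0.95))
(18.4, np.float64(-156.8), np.float64(1.0)) (18.45, np.float64(18.8), np.float64(1.0))
(18.5, np.float64(-162.7), np.float64(1.0)) (18.55, np.float64(13.7), np.float64(0.89))
(18.6, np.float64(-169.0), np.float64(1.0)) (18.65, np.float64(7.0), np.float64(0.98))
```

```bash
python3 - <<'E'
from ang import *
print(meas('scene','k.png'),meas('wrist','kw.png'))
a=cv2.imread('pics/k.png')[150:270,230:400];b=cv2.imread('pics/kw.png')
cv2.imwrite('pics/k2.png',np.vstack([cv2.resize(a,(510,300)),cv2.resize(b,(510,290))]))
E
```

```text
(18.7, np.float64(-114.2), np.float64(0.98)) (18.75, np.float64(2.5), np.float64(1.0))
```

View pics/k2.png

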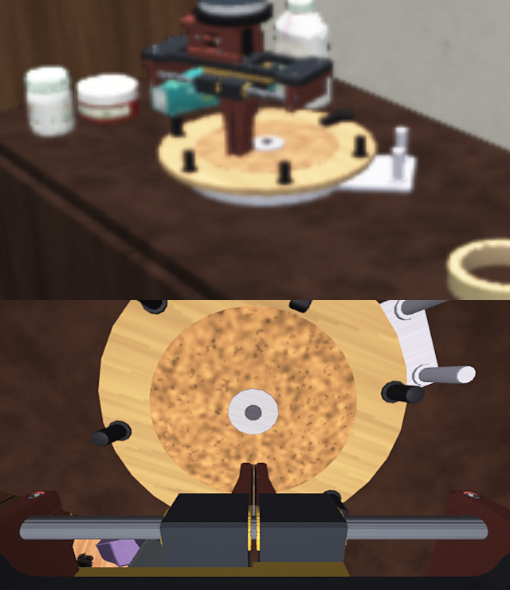

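The arrow is seen at 2.5° at t=18.75, turning at 59°/s, so it reaches the gate (-43°) at about 19.5 s. Pressing at row 8.

```bash
python3 -m jog '[[[0,0,0.3,0,0,0,1],[0,0,0.3,0,0,0,1],[0,0,0.1,0,0,0,1],[0,0,0,0,0,0,1],[0,0,0,0,0,0,1],[0,0,0,0,0,0,1],[0,0,0,0,0,0,1],[0,0,0.7,0,0,0,1]]]';python3 -m jog '[[[0,0,0,0,0,0,1],[0,0,0,0,0,0,1],[0,0,0,0,0,0,1]]]'; python3 - <<'E'
from ang import *
for i in range(3): print(meas('wrist','m%d.png'%i),robot.state()['ft_force'])
E
```

```text
time: 19.47
tcp_pos: [0.4869, 0.0214, 0.0534]
eef_rot: [0.0, 0.979, 0.204, 0.001]
ft_force: [-2.5, 1.8, 8.1]
gripper_width: 0.0003
grip_force: 4.0
time: 19.72
tcp_pos: [0.4867, 0.0214, 0.0529]
eef_rot: [0.0, 0.979, 0.204, 0.001]
ft_force: [-0.9, 0.4, 6.4]
gripper_width: 0.0001
grip_force: 3.4
(19.7167, np.float64(-36.5), np.float64(0.89)) [-0.22518872 -0.1061878   6.65104279]
(19.7667, np.float64(-36.5), np.float64(0.89)) [-0.23392366  0.31008708  6.7192014 ]
(19.8167, np.float64(-36.5), np.float64(0.89)) [-0.73842952  0.76958481  6.90675029]
```

View pics/m2.png

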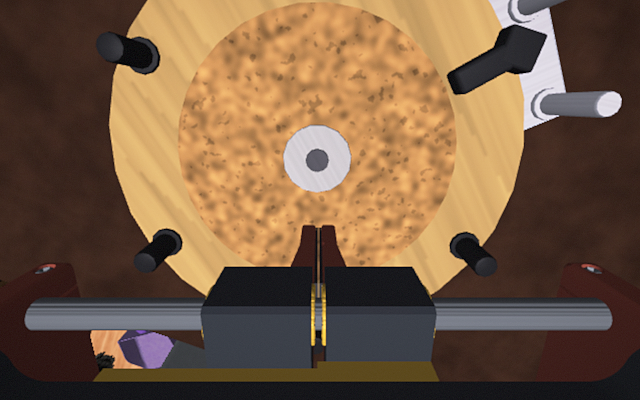

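The deck has stopped. The arrow point, at about (545,30), lies between the post feet at (521,10) and (546,103), nearer the upper one. I'll check the offset.

```bash
python3 - <<'E'
from ang import *
P=robot.camera_params('wrist')
for n,u,v,z in [('tail',458,84,.047),('tip',546,27,.047),('post1',521,9,.012),('post2',546,103,.012),('post2top',609,103,.052),('hub',317,160,.043)]:
    X=ray(P,u,v,z);d=X-C;print(n,X.round(4),np.hypot(*d[:2]).round(4),np.degrees(np.arctan2(d[1],d[0])).round(1))
print(meas('scene')); print(robot.state()['ft_force'])
E
```

```text
tail [ 0.5902 -0.0038  0.047 ] 0.0739 -36.8
tip [ 0.6266 -0.0274  0.047 ] 0.1173 -35.4
post1 [ 0.6448 -0.0283  0.012 ] 0.133 -31.2
post2 [ 0.6096 -0.0695  0.012 ] 0.1352 -54.5
post2top [ 0.6097 -0.0699  0.052 ] 0.1356 -54.5
hub [0.5302 0.0421 0.043 ] 0.0018 114.7
(19.8667, np.float64(-39.2), np.float64(0.82))
[0.19404865 0.02692956 6.5167575 ]
```

The arrow is between the posts but about 6° (13 mm) short of the middle. With the finger still resting on the cork, I'll ease it about 5 mm on toward the mark.

```bash
python3 -m jog '[[[0,-0.1,0,0,0,0,1],[0,-0.1,0,0,0,0,1],[0,-0.1,0,0,0,0,1],[0,-0.1,0,0,0,0,1],[0,-0.1,0,0,0,0,1],[0,0,0,0,0,0,1],[0,0,0,0,0,0,1]]]'; python3 - <<'E'
from ang import *
for i in range(2): print(meas('wrist'),meas('scene'))
E
```

```text
time: 20.5
tcp_pos: [0.4849, 0.026, 0.053]
eef_rot: [0.0, 0.979, 0.205, 0.001]
ft_force: [0.2, -0.4, 7.1]
gripper_width: 0.0007
grip_force: 3.3
(20.5, np.float64(-43.0), np.float64(0.9)) (20.55, np.float64(-45.5), np.float64(0.82))
(20.6, np.float64(-42.8), np.float64(0.9)) (20.65, np.float64(-45.5), np.float64(0.82))
```

The arrow is centred (-43°). Lifting straight off, then withdrawing.

```bash
python3 -m jog '[[[0,0,-0.2,0,0,0,1],[0,0,-0.3,0,0,0,1],[0,0,-0.8,0,0,0,1],[0,0,-2,0,0,0,1],[0,0,-3,0,0,0,1],[0,0,-3,0,0,0,1],[0,0,-2,0,0,0,1],[0,0,0,0,0,0,1]]]'; python3 -m jog '[[[-1,0,0,0,0,0,1],[-2,0,0,0,0,0,1],[-1,0,0,0,0,0,1],[0,0,0,0,0,0,1],[0,0,0,0,0,0,1],[0,0,0,0,0,0,1],[0,0,0,0,0,0,1],[0,0,0,0,0,0,1]]]'; python3 - <<'E'
from ang import *
for i in range(3): print(meas('wrist','z.png'),meas('scene'))
E
```

```text
time: 21.37
tcp_pos: [0.4863, 0.026, 0.1697]
eef_rot: [0.001, 0.979, 0.204, 0.003]
ft_force: [0.6, -0.1, -0.3]
gripper_width: 0.0007
grip_force: 0.0
time: 22.03
tcp_pos: [0.448, 0.0101, 0.1655]
eef_rot: [-0.0, 0.979, 0.205, 0.0]
ft_force: [0.1, 0.4, -0.1]
gripper_width: 0.0001
grip_force: 0.0
(22.0333, np.float64(15.8), np.float64(0.76)) (22.0833, np.float64(-44.0), np.float64(0.95))
(22.1333, np.float64(13.0), np.float64(0.87)) (22.1833, np.float64(-44.0), np.float64(0.95))
(22.2333, np.float64(13.0), np.float64(0.87)) (22.2833, np.float64(-44.2), np.float64(0.96))
```

View pics/z.png

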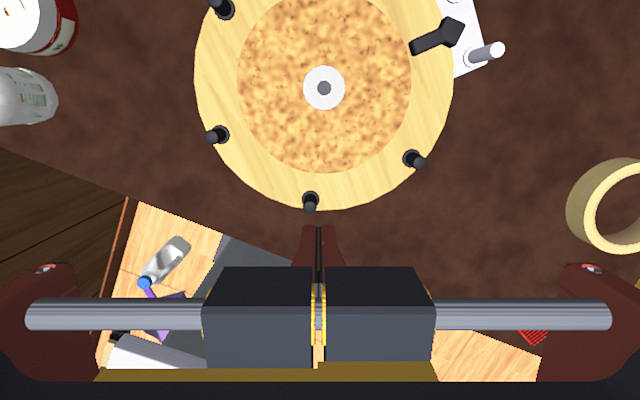

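The arrow, tip at (463,28), stands at rest between the posts at (455,5) and (475,55), and the hand is clear. The wrist fit's 13° is a 60° alias of the pegs; the scene view reads a steady -44°. Handing in.

```bash
python3 -c "
from bench import robot
print(robot.hand_in())"
```

```text
the job is handed in; nothing more can be done
None
```

The turntable spun freely past the gate several times, was braked by fingertip between the posts (about 6° short, eased on to within about 1° of the middle with the finger still down), and the job was handed in with the hand clear.

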